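# Put the hand bells back on their rack in order of size

### The job

The largest hand bell is already back at one end of the felt-padded bell rack. Stand the other four upright on the bare felt pads, one centred on each, so that the row steps down in size from the large bell to the smallest bell at the far end. Set the bells down without dropping them or knocking any over, and leave the large bell where it stands.

Things in the scene. Friction and masses are not known exactly. Their poses are not given: they have to be found in the camera images.
- bell_84: bronze hand bell with a straight turned wooden handle on top, standing mouth down: mouth 84 mm across, 136 mm high overall. Origin: centre of the mouth (underside), z up along the handle, any yaw. The bronze cup with its brass collar reaches up to 73 mm above the mouth; above that the wooden handle is free to grip: round, 22 mm thick from 12 to 51 mm below its top.
- bell_72: bronze hand bell with a straight turned wooden handle on top, standing mouth down: mouth 72 mm across, 124 mm high overall. Origin: centre of the mouth (underside), z up along the handle, any yaw. The bronze cup with its brass collar reaches up to 63 mm above the mouth; above that the wooden handle is free to grip: round, 22 mm thick from 12 to 48 mm below its top.
- bell_60: bronze hand bell with a straight turned wooden handle on top, standing mouth down: mouth 60 mm across, 112 mm high overall. Origin: centre of the mouth (underside), z up along the handle, any yaw. The bronze cup with its brass collar reaches up to 54 mm above the mouth; above that the wooden handle is free to grip: round, 22 mm thick from 12 to 45 mm below its top.
- bell_48: bronze hand bell with a straight turned wooden handle on top, standing mouth down: mouth 48 mm across, 99 mm high overall. Origin: centre of the mouth (underside), z up along the handle, any yaw. The bronze cup with its brass collar reaches up to 44 mm above the mouth; above that the wooden handle is free to grip: round, 22 mm thick from 12 to 42 mm below its top. The smallest bell.
- bell_96: the largest bell of the set, made like the others: mouth 96 mm across, 149 mm high. It already stands on the rack, at one end of the row (either end), and stays there. Origin: centre of its mouth, z up.
- pad_a: round green felt pad, 60 mm across, 1 mm thick. Origin: centre of its underside, 18 mm above the desk; y along the row, z up. Next to one of the row's two end places. The pad is on the bell rack, a fixed plywood board 135 x 534 mm, 18 mm thick, with five places in a straight row, 100 mm apart: the large bell's and the four pads.
- pad_b: round green felt pad, 60 mm across, 1 mm thick. Origin: centre of its underside, 18 mm above the desk; y along the row, z up. The middle one of the five places. The rack has a back strip (on its side away from the robot) and two end strips; their tops are 45 mm above the desk and they stand 55 mm from the row's line and the end places.
- pad_c: round green felt pad, 60 mm across, 1 mm thick. Origin: centre of its underside, 18 mm above the desk; y along the row, z up. Next to the other end place, on the far side of pad_b from pad_a. Felt gives way: a bell standing on any pad has its mouth 18 mm above the desk.
- pad_end: round green felt pad, 60 mm across, 1 mm thick. Origin: centre of its underside, 18 mm above the desk; y along the row, z up. The end place of the row opposite to the large bell. Around the bells lie only low things (a jar 62 mm high, a pewter weight and a winding key under 20 mm); a red metronome 210 mm high stands at the desk's far left corner, out of the way.
Things that resemble listed ones, but are neither listed nor needed, are in the scene too. Leave any red look-alike of the bell_72 alone.

How it is judged:
By the outcome, as a careful person would: the job done as asked, in the order asked, and still so for the second after the job is handed in, with the robot touching nothing.
It also fails if it takes over 96 s, if anything falls off the work surface, if the arm or the gripper's body presses on something with over 40 N, if the wrist force passes 120 N, or if a joint passes its speed limit or range.

### The arm

A 7-joint arm with a two-finger parallel gripper is mounted at the origin on the work surface. World frame = base frame: x ahead of the robot, y to its left, z up, the work surface at z = 0. Lengths are in mm, angles in rad, forces in N, time in s.
With the tool pointing down it reaches from about 400 to 875 mm from the base axis. Payload 19.3 kg.
Tool frame: the origin (TCP) lies on the front face of the gripper's body, between the roots of the fingers; the fingertips stand 73 mm ahead of it and the grasp point (between the pads) lies 54 mm ahead of it (bot.pinch_z is the distance from the TCP to the grasp point, in mm); z points along the fingers, y is the direction in which the jaws open and shut (so a half turn about z gives the same grasp; the last joint's range is limited). The gripper opens to 85 mm and grips with 20 to 120 N. Pads are 22 mm wide; open, the fingers measure 114 mm over their backs; the gripper's body (76 mm by 85 mm) begins 54 mm behind the grasp point. The pads swing forward as they close: fully open they stand 13 mm farther back than shut.
Start: joints at [-1.225, 0.521, -0.036, 1.599, 0.021, 1.021, -0.113], TCP at [252.469, 571.731, 303.891] pointing down, gripper open.
Joint ranges: [-2.91, 2.91], [-0.3, 2.13], [-1.5, 1.42], [0.17, 2.43], [-1.26, 4.41], [0.16, 1.93], [-2.52, 2.52]. Speed limits (rad/s): [1.89, 1.89, 2.39, 2.39, 3.01, 3.01, 3.01].

### API

Orientations are given as a 3x3 rotation matrix whose columns are the frame's x, y, z axes.
In Python, from cell import bot, fingers, kinematics, grab_frame, get_calibration, sign_off, readout gives the robot as it stands. Calls block until the motion is done:
- bot.move_to(position, orientation): joint-space move of the TCP to a pose.
- bot.servo_line(position, frame=None, feed=150, f_stop=None): straight line of the TCP; frame=None keeps the orientation; feed is the mean speed in mm/s. With f_stop (N) it stops when the force on the tool has changed by that much, and returns True; else False.
- bot.move_joints(angles): joint-space move.
- fingers.move_gripper(opening): finger opening in mm; the grip force is fixed at half the most; returns when the fingers have stopped.
- bot.dwell(seconds).
- kinematics.inverse_kinematics(position, orientation): joint angles nearest the present ones, or None.
- grab_frame(name): name is "scene" or "top"; returns the picture (480x640x3 uint8, blue, green, red); there is no depth.
- get_calibration(name): a dict with "fovy" (degrees; the focal length in pixels is half the picture's height over the tangent of half this angle, whatever the lens; pixels are square), "cx", "cy" (the principal point, pixels), "k1" (the pictures are not rectified: a ray, as slopes to the right and down, at radius r is drawn at 1 + k1 r^2 times it, then the intrinsics apply), "origin" and "rotation" of the camera in the world. Camera axes: x right, y up, looking along -z (the intrinsics and any distortion apply to the point x, -y, -z); pixel columns grow to the right and rows downward; lengths in mm; the calibration is good to about 2 mm. A picture is of the moment at which its call begins. get_calibration takes no time and is no camera call.
A pose or a line that the arm cannot do raises bot.IKError and nothing moves.
- sign_off(): hands the job in, once; it reports no verdict.
Readings, each from a call of its own:
- readout.get_clock(): time.
- readout.get_qpos(): joint angles.
- readout.get_joint_velocities(): joint speeds.
- readout.get_joint_efforts(): joint torques, N m.
- readout.get_position(): TCP position.
- readout.get_ee_rot(): TCP orientation.
- readout.get_contact_force(): force on the tool from outside, world axes, zero at the start.
- readout.get_wrist_torque(): the same for the moment, N m.
- readout.get_grip_width(): finger opening in mm.
Only numpy, scipy, OpenCV 4.12 (cv2) and the standard library are available. Lean on these libraries where they do the work, as an engineer would, in place of code of your own. Each camera call takes 0.05 s, during which the arm holds its last target.

## Working session

There is one attempt and no reset: what is moved stays moved. The work goes in short steps, each a Python script; the robot and the scene stay as the last script left them, time stands still between calls to the robot, and variables do not carry over. Pictures are saved under pics/ and viewed, and the job is handed in when it is done.

```bash
ls; mkdir -p pics
python3 - <<'E'
from cell import *
import cv2
for n in("scene","top"):
    f=grab_frame(n); cv2.imwrite(f"pics/{n}0.png",f); print(n,get_calibration(n))
print(readout.get_clock(),readout.get_ee_rot(),readout.get_position(),readout.get_grip_width())
E
```

```text
pics
scene {'fovy': 42.952241990046446, 'cx': 320.40312482688546, 'cy': 239.07829617834804, 'k1': -0.17479795727813663, 'origin': array([1379.19234863, -182.41099875,  976.65670174]), 'rotation': array([[ 0.13164963, -0.72046276,  0.68088309],
       [ 0.99126915,  0.09059434, -0.09580259],
       [ 0.00733805,  0.68755078,  0.72609922]])}
top {'fovy': 49.0844791217824, 'cx': 312.94089454832795, 'cy': 240.22610360507505, 'k1': -0.06519411734590382, 'origin': array([ 449.32121292,  -50.13392911, 1372.80784073]), 'rotation': array([[-4.79245946e-04,  9.98713919e-01, -5.06979217e-02],
       [-9.99974824e-01, -8.37539893e-04, -7.04622311e-03],
       [-7.07962263e-03,  5.06932684e-02,  9.98689177e-01]])}
0.1 [[-9.14786770e-01  4.03936953e-01 -3.23437654e-04]
 [ 4.03937077e-01  9.14786342e-01 -8.86813381e-04]
 [-6.23403459e-05 -9.41893608e-04 -9.99999554e-01]] [252.40479202 571.54873685 303.42150641] 85.49950907791612
```

View pics/scene0.png

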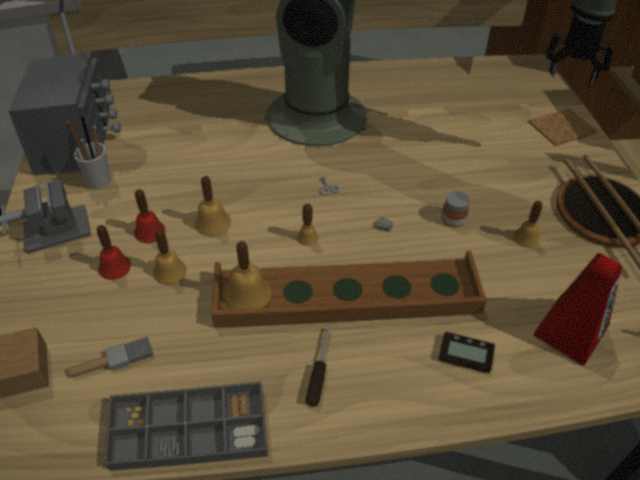

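View pics/top0.png

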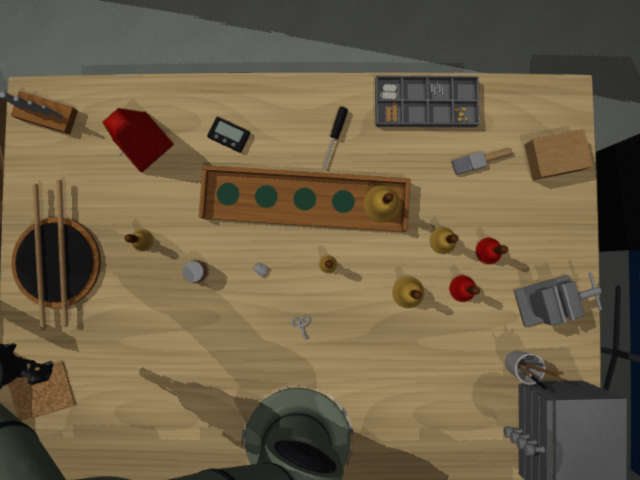

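Run:
```python
import cv2,numpy as np
t=cv2.imread("pics/top0.png");s=cv2.imread("pics/scene0.png")
def crop(im,x,y,h=32):
    return cv2.resize(im[y-h:y+h,x-h:x+h],(260,260),interpolation=cv2.INTER_CUBIC)
a=np.hstack([crop(t,425,265,45),crop(t,328,264),crop(t,140,240)])
b=np.hstack([crop(s,190,235,60),crop(s,308,225),crop(s,530,225)])
cv2.imwrite("pics/crop0.png",np.vstack([a,b]))
```

```text
(no output)
```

View pics/crop0.png

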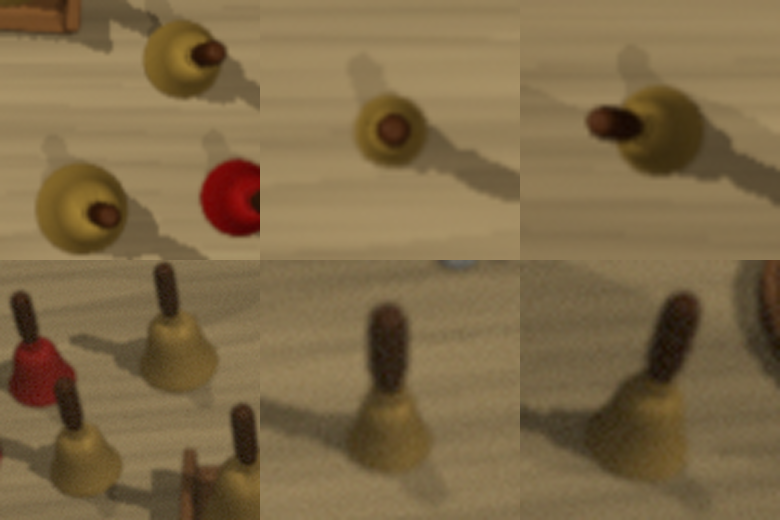

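```bash
cat > h.py <<'E'
import cv2,numpy as np
from cell import *
def und(n,pts):
    c=get_calibration(n); f=240/np.tan(np.radians(c["fovy"])/2)
    K=np.array([[f,0,c["cx"]],[0,f,c["cy"]],[0,0,1.]])
    return c,cv2.undistortPoints(np.array(pts,float).reshape(-1,1,2),K,np.array([c["k1"],0,0,0.])).reshape(-1,2)
def cast(n,pts,z):
    c,u=und(n,pts); d=np.c_[u[:,0],-u[:,1],-np.ones(len(u))]@c["rotation"].T; o=c["origin"]
    return o+d*((z-o[2])/d[:,2])[:,None]
def masks(im):
    hsv=cv2.cvtColor(im,cv2.COLOR_BGR2HSV); H,S,V=cv2.split(hsv)
    return hsv
def blobs(m,a0=40):
    n,l,st,ce=cv2.connectedComponentsWithStats(m.astype(np.uint8))
    return [(i,st[i],ce[i]) for i in range(1,n) if st[i][4]>=a0],l
E
python3 - <<'E'
from h import *
t=cv2.imread("pics/top0.png");hs=masks(t)
for p in [(438,240),(444,245),(400,292),(322,262),(148,243),(430,262),(350,262),(345,274),(411,293),(440,255),(130,238),(228,194)]: print(p,hs[p[1],p[0]],t[p[1],p[0]])
s=cv2.imread("pics/scene0.png");hs2=masks(s)
for p in [(212,218),(205,185),(168,265),(308,238),(308,215),(528,235),(250,180)]:print('s',p,hs2[p[1],p[0]])
E
```

```text
(438, 240) [ 20 174 120] [ 38  94 120]
(444, 245) [ 20 175 127] [ 40  99 127]
(400, 292) [ 20 175 115] [ 36  89 115]
(322, 262) [ 20 181 110] [ 32  85 110]
(148, 243) [ 20 190  63] [16 47 63]
(430, 262) [ 20 101 154] [ 93 133 154]
(350, 262) [ 20 102 148] [ 89 128 148]
(345, 274) [ 19 109 105] [ 60  89 105]
(411, 293) [ 12 195  47] [11 25 47]
(440, 255) [ 20 100 161] [ 98 139 161]
(130, 238) [ 12 200  46] [10 24 46]
(228, 194) [ 74 127  58] [43 58 29]
s (212, 218) [ 20 158 100]
s (205, 185) [ 19 188  42]
s (168, 265) [ 19 155 112]
s (308, 238) [ 20 149 101]
s (308, 215) [ 15 190  47]
s (528, 235) [ 22 152  77]
s (250, 180) [ 19 107 121]
```

```bash
cat >> h.py <<'E'
def cups(t,area=120):
    H,S,V=cv2.split(masks(t))
    g=((H>=16)&(H<=26)&(S>138)).astype(np.uint8)
    return cv2.morphologyEx(g,cv2.MORPH_OPEN,np.ones((3,3),np.uint8))
E
python3 - <<'E'
from h import *
t=cv2.imread("pics/top0.png");g=cups(t)
bs,l=blobs(g,100)
for i,st,ce in bs:
    cs,_=cv2.findContours((l==i).astype(np.uint8),cv2.RETR_EXTERNAL,cv2.CHAIN_APPROX_NONE)
    w=cast("top",cs[0].reshape(-1,2),2)[:,:2]
    c,r=cv2.minEnclosingCircle(w.astype(np.float32))
    if 15<r<60: print(ce.round(),st[4],np.round(c,1),"diam",round(2*r+1.5,1))
hs=masks(t);H,S,V=cv2.split(hs)
f=((H>35)&(H<90)&(S>90)).astype(np.uint8)
P=[]
for i,st,ce in blobs(f[150:240],100)[0]:
    p=ce+[0,150]
    if 190<p[0]<420: w=cast("top",p,19)[0]; P.append(w); print("pad",p.round(1),st,w.round(1))
P=np.array(P);P=P[np.argsort(-P[:,1])];print(np.diff(P,axis=0))
s=cv2.imread("pics/scene0.png");H,S,V=cv2.split(masks(s));f=((H>35)&(H<90)&(S>60)).astype(np.uint8)
for i,st,ce in blobs(f[260:310,270:470],80)[0]:
    p=ce+[270,260]; print("spad",p,st,cast("scene",p,19)[0].round(1))
out=t.copy();out[g>0]=(255,0,255);cv2.imwrite("pics/m0.png",out[150:350])
E
```

```text
[381. 204.] 1063 [ 615.8 -220.1] diam 102.0
[441. 240.] 494 [ 519.1 -379.9] diam 71.5
[143. 240.] 340 [521.1 410.3] diam 60.4
[328. 264.] 197 [457.5 -79. ] diam 47.6
[407. 292.] 706 [ 384.5 -287.8] diam 84.0
pad [227.5 193.5] [218  34  20  20 332] [639.8 181.4  19. ]
pad [265.9 196. ] [256  36  21  21 336] [633.1  81.4  19. ]
pad [304.3 198.5] [294  39  21  20 334] [626.3 -18.2  19. ]
pad [342.8 201. ] [333  41  21  21 337] [ 619.6 -117.9   19. ]
[[  -6.7073245  -100.00070258    0.        ]
 [  -6.74458786  -99.6623934     0.        ]
 [  -6.74033414  -99.69978546    0.        ]]
spad [444.44096386 284.12048193] [161  14  27  21 415] [638.2 178.4  19. ]
spad [396.28638498 286.65023474] [113  17  27  21 426] [631.7  78.8  19. ]
spad [347.18906606 289.02277904] [ 64  19  28  21 439] [625.  -20.8  19. ]
spad [297.41108545 291.42725173] [ 14  21  28  22 433] [ 618.5 -120.7   19. ]
```

View pics/m0.png

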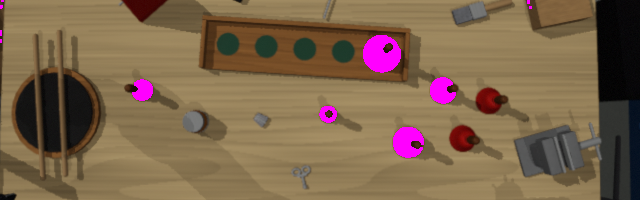

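```bash
cat >> h.py <<'E'
off=np.array([-0.8,-1.3])
B={84:(384.5,-287.8),72:(519.1,-379.9),60:(521.1,410.3),48:(457.5,-79.0)}
PD={84:(619.6,-117.9),72:(626.3,-18.2),60:(633.1,81.4),48:(639.8,181.4)}
G={84:108,72:97,60:87,48:75}
def R(a):  # jaw axis at angle a from world x, tool down
    y=np.array([np.cos(a),np.sin(a),0]);z=np.array([0,0,-1.]);return np.c_[np.cross(y,z),y,z]
def P(xy,mouth,b): return np.r_[np.array(xy)+off,mouth+G[b]+bot.pinch_z]
A=-0.067
E
python3 - <<'E'
from h import *
print(bot.pinch_z)
for b in B:
  for nm,xy,zs in(("B",B[b],(0,200)),("P",PD[b],(18,200))):
    for a in (A,A+np.pi,np.pi/4,-np.pi/4):
      print(b,nm,round(a,2),[None if (q:=kinematics.inverse_kinematics(P(xy,z,b),R(a))) is None else np.round(q,2).tolist() for z in zs])
E
```

```text
53.900000000000006
84 B -0.07 [[0.24, 0.56, 0.38, 2.1, -0.39, 0.55, 0.84], [-0.14, 0.3, 0.84, 1.92, -0.26, 1.03, 0.74]]
84 B 3.07 [[-0.23, 0.99, 1.22, 2.12, -1.18, 1.01, -1.54], [-0.36, 0.48, 1.25, 1.93, -0.51, 1.1, -2.12]]
84 B 0.79 [[0.34, 0.54, 0.24, 2.1, -0.24, 0.53, 1.54], [-0.31, 0.4, 1.11, 1.93, -0.41, 1.07, 1.77]]
84 B -0.79 [[0.2, 0.57, 0.44, 2.11, -0.45, 0.55, 0.17], [-0.18, 0.32, 0.9, 1.93, -0.29, 1.03, 0.06]]
84 P -0.07 [[-0.18, 0.72, 0.43, 1.7, -0.39, 0.8, 0.36], [-0.3, 0.55, 0.63, 1.54, -0.34, 1.16, 0.32]]
84 P 3.07 [[-0.55, 1.1, 1.22, 1.72, -1.12, 1.19, -2.21], [-0.56, 0.8, 1.23, 1.55, -0.77, 1.34, -2.46]]
84 P 0.79 [[-0.06, 0.69, 0.24, 1.69, -0.22, 0.78, 1.06], [-0.23, 0.52, 0.5, 1.54, -0.27, 1.15, 1.11]]
84 P -0.79 [[-0.28, 0.77, 0.59, 1.71, -0.55, 0.84, -0.23], [-0.37, 0.58, 0.75, 1.54, -0.41, 1.18, -0.33]]
72 B -0.07 [[0.18, 0.82, 0.58, 1.68, -0.58, 0.81, 0.96], [0.01, 0.67, 0.91, 1.52, -0.55, 1.22, 0.94]]
72 B 3.07 [[-0.09, 1.17, 1.22, 1.69, -1.19, 1.2, -1.75], [-0.1, 0.84, 1.23, 1.53, -0.8, 1.35, -2.0]]
72 B 0.79 [[0.33, 0.76, 0.32, 1.67, -0.32, 0.76, 1.6], [0.06
[... 1491 characters left out ...]
0.89, 1.0, 2.18, -1.16, 0.79, -2.04], [-0.88, 0.64, 1.4, 2.01, -0.72, 1.12, -2.36]]
48 B 0.79 [[-0.03, 0.57, 0.09, 2.15, -0.12, 0.43, 0.95], [-0.39, 0.26, 0.53, 2.0, -0.16, 0.93, 1.01]]
48 B -0.79 [[-0.2, 0.6, 0.33, 2.16, -0.43, 0.44, -0.32], [-0.57, 0.3, 0.78, 2.0, -0.26, 0.94, -0.45]]
48 P -0.07 [[-0.52, 0.78, 0.24, 1.61, -0.24, 0.78, -0.23], [-0.59, 0.59, 0.36, 1.47, -0.22, 1.12, -0.25]]
48 P 3.07 [[-0.11, 0.79, -0.41, 1.59, 0.38, 0.84, 2.41], [0.31, 0.87, -1.28, 1.42, 0.83, 1.45, 2.12]]
48 P 0.79 [[-0.42, 0.77, 0.09, 1.61, -0.09, 0.77, 0.49], [-0.47, 0.57, 0.16, 1.47, -0.1, 1.11, 0.5]]
48 P -0.79 [[-0.61, 0.81, 0.39, 1.62, -0.4, 0.8, -0.83], [-0.68, 0.62, 0.53, 1.48, -0.33, 1.13, -0.88]]
```

```bash
cat >> h.py <<'E'
def T(m): print(f"{readout.get_clock():.2f}",m)
def pick(b,first_open=None,a=A):
    bot.move_to(P(B[b],60,b),R(a)); T("above")
    bot.servo_line(P(B[b],0,b),feed=120); fingers.move_gripper(0)
    T(f"grip {readout.get_grip_width():.1f} F {np.round(readout.get_contact_force(),1)}")
def lift(b,z=60): bot.servo_line(P(B[b],z,b),feed=120); T(f"lift {readout.get_grip_width():.1f} F {np.round(readout.get_contact_force(),1)}")
def place(b,xy=None,a=A):
    xy=PD[b] if xy is None else xy
    bot.servo_line(P(xy,28,b),feed=100)
    r=bot.servo_line(P(xy,15.5,b),feed=20,f_stop=4)
    T(f"down {r} pos {np.round(readout.get_position()-P(xy,18,b),1)} F {np.round(readout.get_contact_force(),1)}")
def release(b,xy=None):
    xy=PD[b] if xy is None else xy
    fingers.move_gripper(60); bot.dwell(0.1)
    bot.servo_line(P(xy,95,b),feed=180); T("released")
E
python3 - <<'E'
from h import *
pick(60); lift(60,80)
bot.move_to(P(PD[60],80,60),R(A)); T("over pad")
cv2.imwrite("pics/s1.png",grab_frame("scene"))
cv2.imwrite("pics/t1.png",grab_frame("top"))
E
```

```text
1.35 above
2.61 grip 20.4 F [-2.2  0.2  5.4]
3.42 lift 20.6 F [-0.2  0.1 -2.3]
4.73 over pad
```

View pics/s1.png

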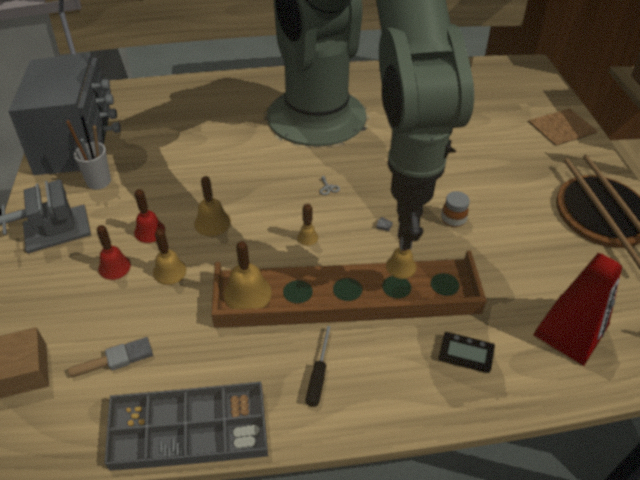

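View pics/t1.png

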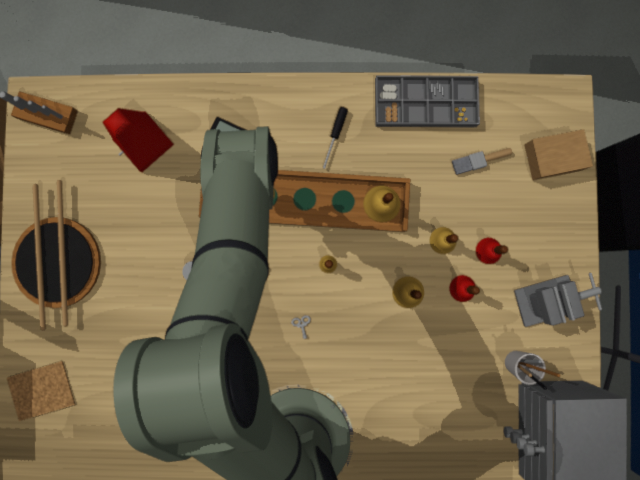

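The 60 bell hangs upright at (402,262) in the scene view, above the pad at (396,287). I'll place it.

Run:
```python
from h import *
place(60); release(60)
bot.move_to(P(B[48],80,48),R(A)); T("above 48")
cv2.imwrite("pics/s2.png",grab_frame("scene"));t=grab_frame("top");cv2.imwrite("pics/t2.png",t)
s=cv2.imread("pics/s2.png"); cv2.imwrite("pics/c2.png",np.hstack([cv2.resize(s[220:330,200:500],(750,275)),]))
```

```text
6.01 down True pos [-0.   0.   0.2] F [-0.7  0.2  7.2]
7.15 released
8.10 above 48
```

View pics/c2.png

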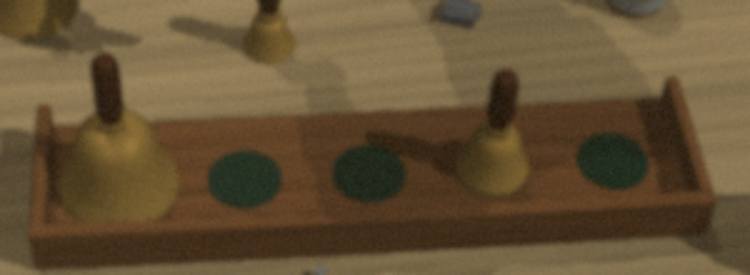

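View pics/t2.png

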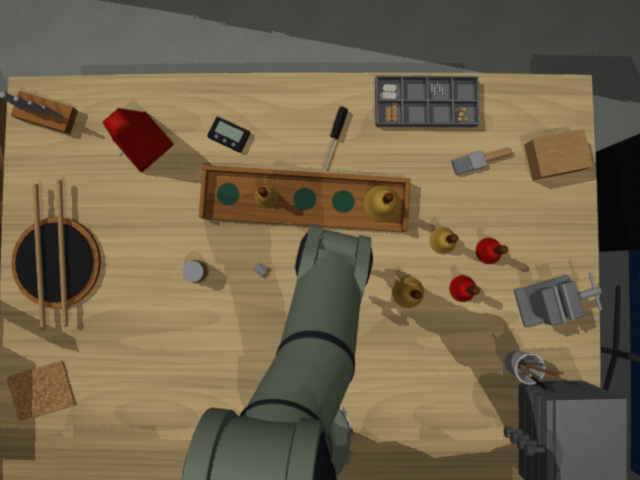

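```bash
cat >> h.py <<'E'
def rowcheck(t):
    g=cups(t); bs,l=blobs(g,80)
    for i,st,ce in bs:
        cs,_=cv2.findContours((l==i).astype(np.uint8),cv2.RETR_EXTERNAL,cv2.CHAIN_APPROX_NONE)
        w=cast("top",cs[0].reshape(-1,2),20)[:,:2]
        c,r=cv2.minEnclosingCircle(w.astype(np.float32)); c=np.array(c)
        if 15<r<60 and c[0]>575: 
            k=min(PD,key=lambda k:np.hypot(*(c-PD[k]))); print(c.round(1),"d",round(2*r+1.5,1),"near pad",k,(c-PD[k]).round(1))
E
python3 -c "
from h import *
rowcheck(cv2.imread('pics/t2.png'))"
```

```text
[632.1  82. ] d 64.6 near pad 60 [-1.   0.6]
[ 613.6 -218. ] d 101.9 near pad 84 [  -6.  -100.1]
```

```bash
sed -i 's/P(xy,95,b)/P(xy,150,b)/; s/P(B\[b\],60,b),R(a)/P(B[b],130,b),R(a)/' h.py
python3 - <<'E'
from h import *
pick(48); lift(48,150)
bot.move_to(P(PD[48],150,48),R(A)); T("over pad")
place(48); release(48)
pick(72); lift(72,195)
bot.move_to(P(PD[72],195,72),R(A)); T("over pad 72")
cv2.imwrite("pics/s3.png",grab_frame("scene"))
E
```

```text
8.52 above
10.19 grip 20.4 F [-2.9  0.2  9.2]
11.59 lift 20.5 F [-0.1 -0.5 -1.5]
12.80 over pad
14.67 down True pos [-0.   0.   0.5] F [-2.  -0.5  9.4]
16.11 released
18.18 above
19.85 grip 20.0 F [-2.3  1.   5.9]
21.62 lift 20.3 F [-1.  -0.6 -2.4]
23.03 over pad 72
```

View pics/s3.png

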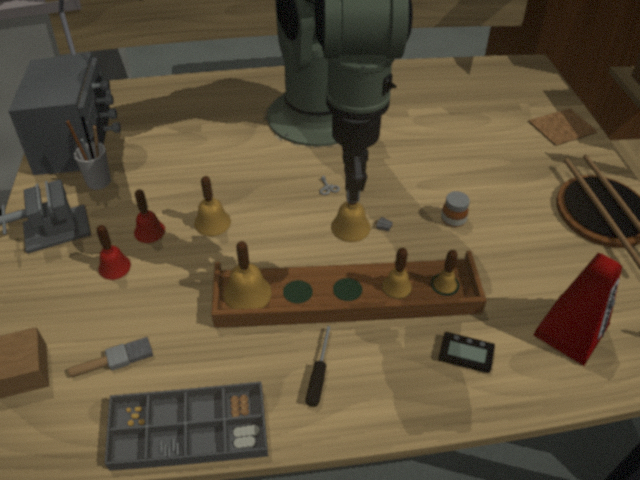

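The 60 (397,283) and 48 (446,280) stand on their pads. The 72 hangs upright at (351,220). Next I'll place it and then the 84.

Run:
```python
from h import *
place(72); release(72)
pick(84); lift(84,195)
bot.move_to(P(PD[84],195,84),R(A)); T("over pad 84")
place(84); release(84)
bot.move_to(P((430,150),150,84),R(A)); T("clear")
cv2.imwrite("pics/s4.png",grab_frame("scene"));t=grab_frame("top");cv2.imwrite("pics/t4.png",t);rowcheck(t)
```

```text
25.40 down True pos [-0.1  0.   0.4] F [-2.8  0.5  9.6]
26.84 released
28.20 above
29.87 grip 20.5 F [-3.1  1.1  8. ]
31.64 lift 20.7 F [-0.4 -0.6 -4.1]
32.76 over pad 84
35.08 down True pos [-0.1  0.   0.4] F [-2.8  0.8  8.7]
36.52 released
37.76 clear
[639.7 181.3] d 48.0 near pad 48 [-0.1 -0.1]
[632.5  82.1] d 64.2 near pad 60 [-0.6  0.7]
[626.1 -17.9] d 77.1 near pad 72 [-0.2  0.3]
[ 619.6 -117.5] d 89.2 near pad 84 [0.  0.4]
[ 613.4 -218.3] d 101.3 near pad 84 [  -6.2 -100.4]
```

View pics/s4.png

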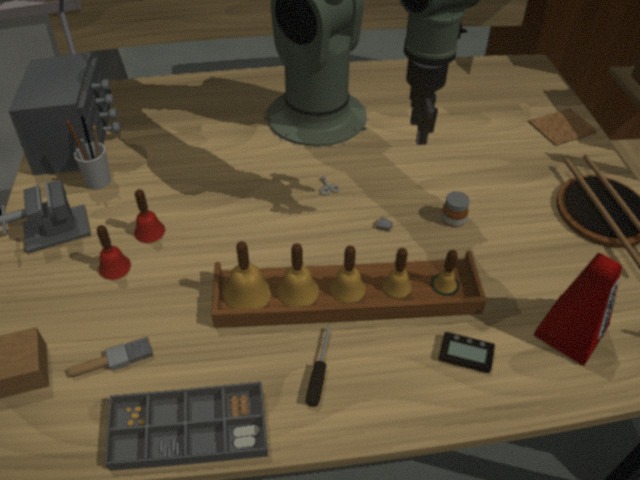

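View pics/t4.png

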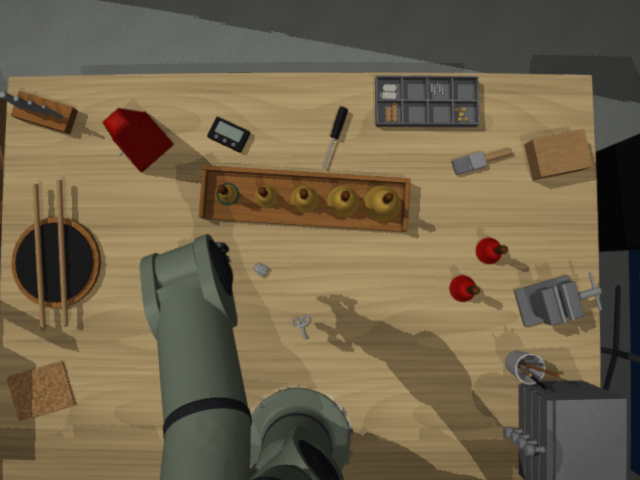

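All five stand upright in descending order, at scene pixels x = 245, 298, 348, 397 and 446. The arm is clear, so I'm handing in.

```bash
python3 -c "
from cell import *
print(sign_off(),readout.get_clock())"
```

```text
the job is handed in; nothing more can be done
the job is handed in; nothing more can be done
```

The four bells now stand upright on the rack, stepping down from the large bell 96 → 84 → 72 → 60 → 48, with the smallest on the end pad. I gripped each by its handle and lowered it slowly until it touched the felt. I left the large bell and the red look-alikes alone and handed in at about 38 s.

- **Centring:** the last top-view check put all four bells within 1 mm of their pad centres. The large bell measured within 1 mm of where it stood before.
- **Disagreements:** the two cameras differed by about 2–3 mm on the pad positions, so I aimed at the average. The mouths of the 60, 72, 84 and 96 bells on the rack measured 4–5 mm too wide; I put this down to the brown rack at their edges. Before the move, the four loose bells measured within 0.5 mm of their given sizes.

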